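# Snap the lid on a tub with the pedal press

### The arm

A 6-joint arm with a two-finger parallel gripper is mounted at the origin on the work surface. World frame = base frame: x ahead of the robot, y to its left, z up, the work surface at z = 0. Lengths are in m, angles in rad, forces in N, time in s.
With the tool pointing down it reaches from about 0.425 to 0.95 m from the base axis. Payload 3.5 kg.
Tool frame: the origin (TCP) lies at the very end of the fingers, on their centre line; the grasp point (between the pads) lies 19 mm behind it (ctrl.pinch_z is the distance from the TCP to the grasp point, in m); z points along the fingers, y is the line along which they close (so a half turn about z gives the same grasp; the last joint's range is limited). The gripper opens to 85 mm and grips with 20 to 120 N. Pads are 22 mm wide; open, the fingers measure 114 mm over their backs; the gripper's body (76 mm by 85 mm) begins 54 mm behind the grasp point. The pads swing forward as they close: fully open they stand 13 mm farther back than shut.
Start: joints at [1.116, 0.286, 1.577, -0, 1.279, -0.15], TCP at [0.203, 0.644, 0.231] pointing down, gripper open.
Joint ranges: [-2.77, 2.77], [-0.9, 2.22], [0.21, 2.48], [-1.53, 4.67], [0.24, 2.81], [-2.84, 2.84]. Speed limits (rad/s): [2.79, 2.79, 3.14, 3.14, 3.14, 3.14].

### API

Orientations are given as a unit quaternion [x, y, z, w].
In Python, from plant import ctrl gives the robot as it stands. The module is installed in compiled form; this text tells all that it offers.
- The arm moves only by the shell command python3 -m crank 'ROWS' [OPENING] [FORCE]. ROWS is JSON, a list of rows, each a list of 6 numbers: the shift along the tool's x, y, z in cm, then the turn, a rotation vector about the tool's x, y, z in rad. In form: [[tx, ty, tz, rx, ry, rz], ...]. A call has 1 to 10 rows; each row is the pose to reach, as a shift and turn from the pose commanded when the call began, along the tool's axes at that moment; what a row does not reach only later rows make up. A row lasts 1/10 s, in which the tool goes at most 50 mm and 8.59 degrees, less where a joint would pass 70% of its speed; a pose out of reach is approached as far as the arm can. A call with a gripper value outside its range is refused whole. OPENING is the opening, from 0 (shut) to 1 (fully open), set as the call begins (- or left out, the last holds). The fingers move at their own pace and stop on an object; FORCE is the grip in N (left out, the last holds). Time passes only in rows, so rows that repeat a pose let the fingers close. It gives the time, the measured TCP pose, the force, the opening and the grip force at its end, in the units of the state.
- ctrl.get_state(): the state, without advancing time (a new reading comes with each control period).
- ctrl.read_camera(name): name is "scene" or "top" or "wrist"; returns (picture, depth): 420x560x3 uint8, blue, green, red; 420x560 float32, m along the optical axis (not along the pixel's ray), 0 where there is no reading.
- ctrl.camera_info(name): a dict with "K" (3x3 intrinsics, pixels), "origin" and "orientation" of the camera in the world. Camera axes: x right, y down, z forward; pixel columns grow to the right and rows downward; lengths in m; the calibration is good to about 2 mm. A picture is of the moment at which its call begins: read the wrist's pose just before it. camera_info takes no time and is no camera call; for the wrist camera it gives the pose at the moment of the call.
- ctrl.sign_off(): hands the job in; it is judged then, once.
The state is a dict: "time": time; "qpos": joint angles; "dq": joint speeds; "joint_efforts": joint torques, N m; "eef_pos": TCP position; "tcp_rot": TCP orientation; "contact_force": force on the tool from outside, world axes, zero at the start; "wrist_torque": the same for the moment, N m; "opening": opening from 0.0 (shut) to 1.0 (fully open); "finger_force": force on a finger pad.
Only numpy, scipy, OpenCV 4.12 (cv2) and the standard library are available. Lean on these libraries where they do the work, as an engineer would, in place of code of your own. Each camera call takes 0.05 s, during which the arm holds its last target. There are 200 camera calls.

### The job

Close the tub in the lid press: push the carriage all the way home under the press head, swing the yellow locking arm shut across behind it, then press the spring pedal right down to its stop, without slamming it, hold it there for a full second and let it come back up. Leave the carriage locked home and the lid snapped down; press the lid only by the pedal, do not work the pedal before the arm is shut, and leave the other things on the counter where they are.

Things in the scene. Friction and masses are not known exactly. Their poses are not given: they have to be found in the camera images.
- press: Bench lid press bolted down: grey base (x -90..130, y -250..80, 25 mm high), green column (x 82..128, y -25..25 mm), green arm above (from 188 mm up, top of all 238 mm high), round steel press head (94 mm wide, underside 145 mm high at rest). Origin on the head's vertical axis at counter height; x from the pedal side to the column, y along the carriage's travel to home, z up
- carriage (a joint): Aluminium carriage (96 mm wide, top face 38 mm high) on rails, m along the press's +y: 0 fully out, 0.090 home at its stop with the tub under the head. About 2.5 N of friction; stays where left. A white tub is clamped in it, its axis 134 mm ahead (+y) of point push_plate
- push_plate (a point): Middle of the top edge, on the outer (-y) face, of the upright blue push plate on the carriage: 50 mm wide along the press's x, 8 mm thick, reaching from 38 to 102 mm above the counter. The carriage's tail sticks out 9 mm further behind this face at 26 to 38 mm height
- latch (a joint): Yellow locking arm lying flat on the base, rad: 0 swung out open, 1.9 closed at its stop, lying across behind the home carriage. Closes anticlockwise seen from above; at 1.9 it points along the press's +x from its pivot. Stiff hinge, about 1 N at the knob, stays where left. It cannot pass the carriage until that is home
- latch_knob (a point): Top centre of the black upright knob at the end of the locking arm: 20 mm diameter, 48 mm tall, from 37 to 85 mm above the counter, 120 mm from the pivot. The arm's upper face is 38 mm above the counter
- latch_pivot (a point): Locking arm's vertical pivot axis, 38 mm above the counter, at (-75, -155) mm in the press frame
- pedal (a joint): Hinged spring pedal, rad: 0 at rest (sloping 0.28 rad up away from the press), 0.35 pressed down to its stop (sloping 0.07 rad down). It springs back when let go. Needs about 5 N on the pad to start and about 15 N near the stop. It drives the press head down 28 mm in all; the last 6 mm press the lid
- pad_top (a point): Centre of the pedal's upper face: black rubber pad with red edge, 64 mm long by 60 mm wide, 85 mm from the hinge on the press's -x side; its top is about 79 mm above the counter at rest and 50 mm at the stop
- pedal_hinge (a point): Pedal's horizontal hinge axis (along the press's y), 50 mm above the counter, at (-75, 0) mm in the press frame
- lid (a joint): Red lid on the tub, m: 0 loosely placed and 6 mm proud, 0.006 fully snapped down. Takes about 4 N and stays where pressed
- lid_top (a point): Centre of the top of the red lid, 98 mm diameter, 10 mm thick. It is 123 mm above the counter when loose, 117 mm when snapped down
- empty_tub: Bystander: open white tub, 90 mm across, 75 mm high; origin under its centre
- spice_jar: Bystander: small amber jar, 44 mm across, 70 mm high, standing between pedal and locking arm; origin under its centre
- oil_bottle: Bystander: green oil bottle, 60 mm across, 220 mm high; origin under its centre
- mug: Bystander: white mug, 80 mm across, 90 mm high; origin under its centre
- bowl: Bystander: blue bowl, 110 mm across, 50 mm high; origin under its centre
- spatula: Bystander: orange-handled spatula lying flat; origin under it
- sauce_bottle: Bystander: red sauce bottle, 64 mm across, 170 mm high; origin under its centre

How it is judged:
By the outcome, as a careful person would: the job done as asked, in the order asked, and still so for the second after the job is handed in, with the robot touching nothing.
It also fails if it takes over 67 s, if anything falls off the work surface, if the arm or the gripper's body presses on something with over 40 N, if the wrist force passes 120 N, or if a joint passes its speed limit or range.

## Working session

There is one attempt and no reset: what is moved stays moved. The work goes in short steps, Python scripts to look and compute and a shell command to move; the robot and the scene stay as the last step left them, time stands still between calls to the robot, and variables do not carry over. Pictures are saved under pics/ and viewed, at most 10 in all, crops included, and the job is handed in when it is done.

```bash
mkdir -p pics; cat > h.py <<'E'
import numpy as np, cv2
from scipy.spatial.transform import Rotation as R
from plant import ctrl
def cam(n):
    i=ctrl.camera_info(n); im,d=ctrl.read_camera(n)
    np.savez(''+n+'.npz',im=im,d=d,K=i['K'],o=i['origin'],q=i['orientation']); return im,d
def load(n): return np.load(''+n+'.npz')
def Rm(q):
    q=np.array(q); return q if q.shape==(3,3) else R.from_quat(q).as_matrix()
def pt(z,u,v,h=None):
    r=Rm(z['q'])@np.linalg.inv(z['K'])@[u,v,1]
    s=z['d'][int(v),int(u)] if h is None else (h-z['o'][2])/r[2]
    return z['o']+s*r
E
python3 - <<'E'
from h import *
for n in('top','scene'):
    im,d=cam(n); cv2.imwrite(f'pics/{n}0.png',cv2.resize(im,(800,600)))
    print(ctrl.camera_info(n))
print(ctrl.get_state())
E
```

```text
{'K': array([[439.40236208,   0.        , 274.45411263],
       [  0.        , 439.40236208, 211.10929925],
       [  0.        ,   0.        ,   1.        ]]), 'origin': array([0.42529971, 0.04396811, 1.43919498]), 'orientation': array([-0.70425942,  0.70814274, -0.03042203,  0.04033653])}
{'K': array([[388.16194954,   0.        , 282.97924061],
       [  0.        , 388.16194954, 206.75970708],
       [  0.        ,   0.        ,   1.        ]]), 'origin': array([ 0.5786775 , -0.64153954,  0.87498418]), 'orientation': array([ 0.93650294,  0.03403408, -0.0091239 , -0.3488849 ])}
{'time': 0.1, 'qpos': array([ 1.11600664e+00,  2.87092844e-01,  1.57802080e+00,  9.34592656e-06,
        1.27863675e+00, -1.49989549e-01]), 'dq': array([-5.94634879e-05, -1.27448997e-03, -3.52709694e-03, -1.34169266e-03,
       -3.87065870e-04,  1.54077850e-03]), 'joint_efforts': array([ 1.08954046e-03, -4.07295263e+01, -2.93699098e+01, -1.18130688e-04,
        3.40191153e-03,  5.65725685e-06]), 'eef_pos': array([0.20226656, 0.64335582, 0.23008031]), 'tcp_rot': array([ 1.51812067e-01,  9.88408788e-01, -1.02858538e-03, -3.25559972e-04]), 'contact_force': array([ 0.31149847,  0.61646192, -0.6584455 ]), 'wrist_torque': array([-0.0085123 , -0.00032616,  0.01003266]), 'finger_force': 0.0, 'opening': 1.0009430653699114}
```

View pics/top0.png

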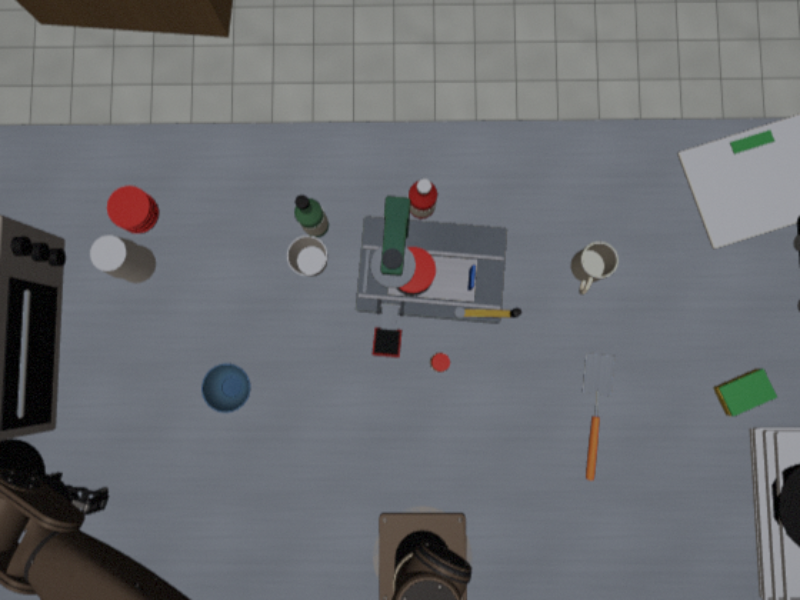

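View pics/scene0.png

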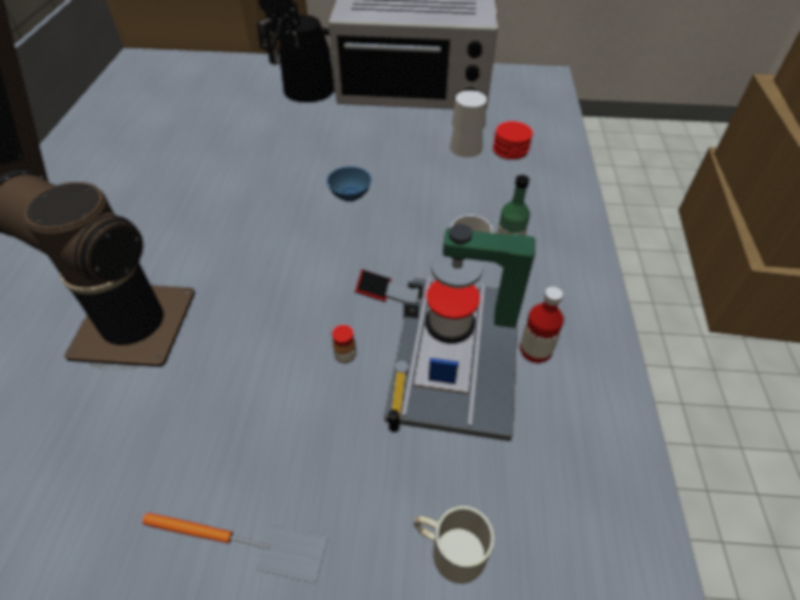

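```bash
python3 - <<'E'
from h import *
im=load('top')['im'][125:270,225:380]
cv2.imwrite('pics/c1.png',cv2.resize(im,None,fx=4,fy=4,interpolation=cv2.INTER_CUBIC))
E
```

```text
(no output)
```

View pics/c1.png

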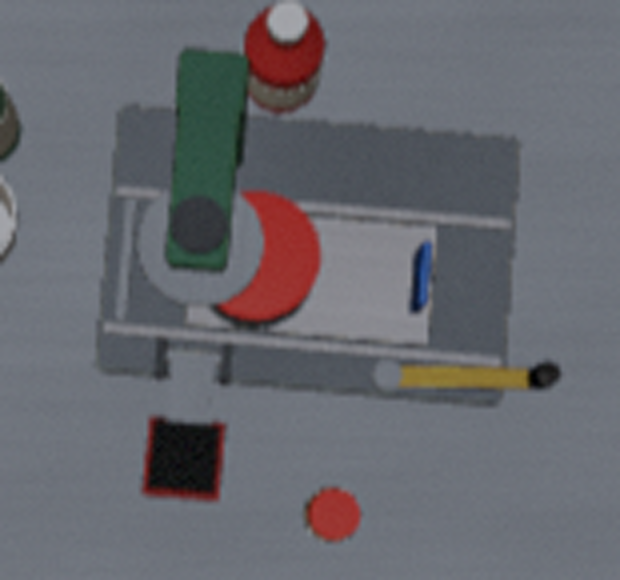

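```bash
python3 - <<'E'
from h import *
z=load('top')
P=lambda u,v,h:pt(z,u/4+225,v/4+125,h)
W=np.array([P(120,105,.025),P(520,137,.025),P(500,404,.025),P(97,372,.025),P(388,376,.038)])[:,:2]
A=np.array([[130,80],[130,-250],[-90,-250],[-90,80],[-75,-155]])/1e3
a=A-A.mean(0);w=W-W.mean(0)
th=np.arctan2((a[:,0]*w[:,1]-a[:,1]*w[:,0]).sum(),(a*w).sum())
M=np.array([[np.cos(th),-np.sin(th)],[np.sin(th),np.cos(th)]]);t=W.mean(0)-M@A.mean(0)
print('th',th,'t',t);print('res mm',(A@M.T+t-W)*1e3)
np.savez('press.npz',M=M,t=t,th=th)
for n,p in dict(knob=P(545,374,.085),plate=P(427,277,.102),pad=P(184,458,.079),jar=P(333,514,.07)).items():
    print(n,p,'press',(p[:2]-t)@M*1e3, 'depth z',)
for n,u,v in(('knob',545,374),('pad',184,458),('jar',333,514),('lid',290,255),('base',400,160)): print(n,pt(z,u/4+225,v/4+125))
s=ctrl.get_state(); print(Rm(s['tcp_rot']))
E
```

```text
th -0.08847877464879866 t [0.62861986 0.05937608]
res mm [[-0.07089095  1.18525275]
 [ 0.06828519 -0.79162103]
 [-0.89176795 -2.42360215]
 [ 0.50692096  1.9462359 ]
 [ 0.38745275  0.08373453]]
knob [ 0.53681433 -0.20491644  0.085     ] press [ -68.09263625 -271.37093121] depth z
plate [ 0.61051526 -0.11344939  0.102     ] press [  -2.76234666 -173.74921067] depth z
pad [0.47383674 0.07383944 0.079     ] press [-155.45569159    0.72962597] depth z
jar [ 0.43022992 -0.04123535  0.07      ] press [-188.72354088 -117.74827379] depth z
knob [ 0.53720578 -0.2057901   0.08024639]
pad [0.47368259 0.07374457 0.08331975]
jar [ 0.43022967 -0.04123106  0.070069  ]
lid [ 0.62486756 -0.0078342   0.12443386]
base [ 0.71782925 -0.10232865  0.02409547]
[[-9.53905981e-01  3.00104092e-01 -9.55876019e-04]
 [ 3.00105431e-01  9.53904077e-01 -1.93447779e-03]
 [ 3.31269331e-04 -2.13217352e-03 -9.99997672e-01]]
```

```bash
cat >> h.py <<'E'
def rows(*T):
    "targets (press x,y,z mm, yaw rad) -> row numbers from the current pose; yaw 0: tool y along press +x"
    p=np.load('press.npz'); s=ctrl.get_state(); A=Rm(s['tcp_rot']); e=np.array(s['eef_pos'])
    print('t',s['time'],'press',np.r_[(e[:2]-p['t'])@p['M'],e[2]].round(4)*1e3,'yaw',np.arctan2(A[1,1],A[0,1])-p['th'],'F',np.r_[s['contact_force'][:2]@p['M'],s['contact_force'][2]].round(1),'q',s['qpos'].round(2))
    for x,y,z,w in T:
        g=np.r_[p['M']@[x/1e3,y/1e3]+p['t'],z/1e3]; a=p['th']+w
        Y=np.array([np.cos(a),np.sin(a),0]); Z=np.array([0,0,-1.]); B=np.c_[np.cross(Y,Z),Y,Z]
        print((A.T@(g-e)*100).round(2),R.from_matrix(A.T@B).as_rotvec().round(3))
E
python3 -c "
from h import *
rows((0,-215,310,0),(0,-205,60,0))"
```

```text
t 0.1 press [-476.3  544.   230.1] yaw 1.354472612440924 F [ 0.3  0.6 -0.7] q [ 1.12  0.29  1.58  0.    1.28 -0.15]
[-62.81 -63.93  -7.88] [-2.000e-03  1.000e-03  1.354e+00]
[-62.6  -62.9   17.12] [-2.000e-03  1.000e-03  1.354e+00]
```

```bash
python3 -m crank '[[-2,-2,-4,0,0,0.13],[-5,-5,-8,0,0,0.26],[-8,-8,-8,0,0,0.4],[-11,-11,-8,0,0,0.54],[-14,-14,-8,0,0,0.68],[-17,-17,-8,0,0,0.82],[-20,-20,-8,0,0,0.96],[-23,-23,-8,0,0,1.1],[-26,-26,-8,0,0,1.23],[-29,-29,-8,0,0,1.354]]' 0 40; python3 -c "
from h import *
rows((0,-215,310,0),(0,-205,60,0))"
```

```text
time: 1.1
eef_pos: [0.3923, 0.2786, 0.3109]
tcp_rot: [0.739, 0.673, -0.0, -0.0]
contact_force: [0.3, -0.3, 0.1]
opening: -0.002
finger_force: 0.0
t 1.1 press [-254.7  197.4  310.9] yaw -0.004465366121009104 F [ 0.3 -0.3  0.1] q [ 0.41 -0.21  1.94 -0.    1.41  0.5 ]
[-41.13  25.66   0.09] [-0.     0.    -0.004]
[-40.12  25.66  25.09] [-0.     0.    -0.004]
```

```bash
python3 -m crank '[[-4,2.5,0,0,0,0],[-8,5,0,0,0,0],[-12,7.5,0,0,0,0],[-16,10,0,0,0,0],[-20,12.5,0,0,0,0],[-24,15,0,0,0,0],[-28,17.5,0,0,0,0],[-32,20,0,0,0,0],[-36.5,22.8,0,0,0,0],[-41.1,25.7,0,0,0,0]]' && python3 -m crank '[[0,0,4,0,0,0],[0,0,8,0,0,0],[0,0,12,0,0,0],[0,0,16,0,0,0],[0,0,20,0,0,0],[0,0,22,0,0,0],[0,0,23,0,0,0],[0,0,23,0,0,0]]'
python3 - <<'E'
from h import *
rows((0,-205,60,0))
im,d=cam('scene'); cv2.imwrite('pics/s1.png',cv2.resize(im[150:330,200:420],None,fx=3.3,fy=3.3))
E
```

```text
time: 2.1
eef_pos: [0.609, -0.147, 0.3107]
tcp_rot: [0.738, 0.675, -0.0, -0.0]
contact_force: [0.7, -0.3, 0.1]
opening: -0.001
finger_force: 0.0
time: 2.9
eef_pos: [0.6075, -0.1447, 0.0794]
tcp_rot: [0.738, 0.675, -0.001, -0.002]
contact_force: [-0.1, 0.4, 0.8]
opening: 0.002
finger_force: 0.0
t 2.9 press [  -3.  -205.2   79.4] yaw 0.0005063367546568748 F [-0.1  0.4  0.8] q [-0.4   0.34  1.81  0.    1.   -0.31]
[0.02 0.3  1.94] [-0.003 -0.001  0.001]
```

View pics/s1.png

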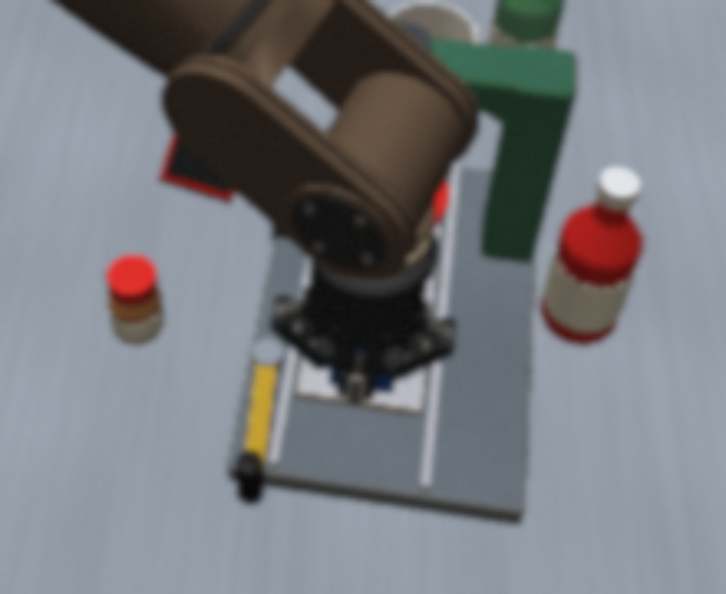

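```bash
python3 -m crank '[[0,0.3,1,0,0,0],[0,0.3,1.9,0,0,0],[0.5,0.3,1.9,0,0,0],[1,0.3,1.9,0,0,0],[1.5,0.3,1.9,0,0,0],[2,0.3,1.9,0,0,0],[2.5,0.3,1.9,0,0,0],[3,0.3,1.9,0,0,0],[3.5,0.3,1.9,0,0,0],[4,0.3,1.9,0,0,0]]' && python3 -c "
from h import *
rows((0,-145,60,0))"
```

```text
time: 3.95
eef_pos: [0.6155, -0.1056, 0.0627]
tcp_rot: [0.738, 0.675, 0.0, 0.001]
contact_force: [0.1, -2.4, 1.2]
opening: 0.003
finger_force: 0.0
t 3.95 press [   1.5 -165.4   62.7] yaw 0.0003510571889046993 F [ 0.3 -2.3  1.2] q [-0.33  0.36  1.81 -0.    0.96 -0.24]
[ 2.04 -0.15  0.27] [0.001 0.    0.   ]
```

Pushing with 2.3 N, as expected from the carriage friction.

```bash
python3 -m crank '[[0.4,0,0,0,0,0],[0.8,0,0,0,0,0],[1.2,0,0,0,0,0],[1.5,0,0,0,0,0],[1.7,0,0,0,0,0],[1.8,0,0,0,0,0],[1.9,0,0,0,0,0]]' && python3 -c "
from h import *
rows((0,-145,60,0))"
```

```text
time: 4.65
eef_pos: [0.6168, -0.0867, 0.0623]
tcp_rot: [0.738, 0.675, -0.0, -0.0]
contact_force: [0.3, -2.6, 1.4]
opening: -0.004
finger_force: 0.0
t 4.65 press [   1.1 -146.5   62.3] yaw 0.000468281436639989 F [ 0.5 -2.5  1.4] q [-0.3   0.36  1.82 -0.    0.96 -0.21]
[ 0.15 -0.11  0.23] [-0.  0.  0.]
```

```bash
python3 -m crank '[[0.1,0,0,0,0,0],[0.2,0,0,0,0,0],[0.3,0,0,0,0,0],[0.4,0,0,0,0,0]]' && python3 -c "
from h import *
rows((0,-145,60,0))"
```

```text
time: 5.05
eef_pos: [0.617, -0.0846, 0.0623]
tcp_rot: [0.737, 0.676, -0.001, 0.001]
contact_force: [-1.7, -10.0, -0.2]
opening: 0.002
finger_force: 0.0
t 5.05 press [   1.1 -144.4   62.3] yaw 0.0014282676086563445 F [ -0.8 -10.1  -0.2] q [-0.3   0.36  1.82 -0.    0.96 -0.21]
[-0.06 -0.11  0.23] [-0.     0.004  0.001]
```

```bash
python3 -m crank '[[-1.5,0,0,0,0,0],[-3.5,0,0,0,0,0],[-5,0,-3,0,0,0],[-5.5,0,-7,0,0,0],[-6,-2,-9,0,0,0],[-7,-4,-9,0,0,0],[-9,-6.5,-9,0,0,0],[-11,-9,-9,0,0,0],[-12.5,-10.4,-9,0,0,0],[-12.5,-10.4,-9,0,0,0]]' && python3 - <<'E'
from h import *
a=-1.51; k=np.array([-75+118*np.cos(a),-155+118*np.sin(a)])
q=k-35*np.array([-np.sin(a),np.cos(a)])
print(k,q); rows((*q,120,.06),(*q,52,.06))
E
```

```text
time: 6.05
eef_pos: [0.5007, -0.1988, 0.1517]
tcp_rot: [0.739, 0.674, 0.0, -0.001]
contact_force: [0.2, 0.9, -0.0]
opening: -0.003
finger_force: 0.0
[ -67.83045202 -272.78199175] [-102.76578855 -274.9085526 ]
t 6.05 press [-104.6 -268.5  151.7] yaw -0.002524226708818189 F [ 0.1  0.9 -0. ] q [-0.57  0.07  1.98  0.    1.1  -0.48]
[-0.65  0.19  3.17] [-0.001 -0.002 -0.063]
[-0.66  0.2   9.97] [-0.001 -0.002 -0.063]
```

```bash
python3 -m crank '[[-0.3,0,3,0,0,-0.06],[-0.5,0,6,0,0,-0.06],[-0.5,0,8.5,0,0,-0.06],[-0.5,0,9.5,0,0,-0.06],[-0.5,0,9.8,0,0,-0.06]]' && cat > arc.py <<'E'
from h import *
import sys
def tgt(a,o=24.5,r=119):
    k=np.array([-75+r*np.cos(a),-155+r*np.sin(a)]); return (*(k-o*np.array([-np.sin(a),np.cos(a)])),52,a+np.pi/2)
if __name__=='__main__': rows(*[tgt(a) for a in np.linspace(float(sys.argv[1]),float(sys.argv[2]),int(sys.argv[3]))])
E
python3 arc.py -1.5 -0.75 10
python3 - <<'E'
from h import *
im,d=cam('scene'); cv2.imwrite('pics/s2.png',cv2.resize(im[150:330,200:420],None,fx=3.3,fy=3.3))
E
```

```text
time: 6.55
eef_pos: [0.5017, -0.2021, 0.0528]
tcp_rot: [0.717, 0.697, -0.0, -0.002]
contact_force: [0.2, -0.2, -0.3]
opening: -0.007
finger_force: 0.0
t 6.55 press [-103.3 -271.7   52.8] yaw 0.06068827633905076 F [ 0.2 -0.2 -0.3] q [-0.57  0.22  2.02  0.    0.91 -0.54]
[-0.45  1.21  0.08] [-0.002 -0.002 -0.01 ]
[-0.6   2.21  0.07] [-0.002 -0.002 -0.093]
[-0.67  3.22  0.07] [-0.002 -0.002 -0.177]
[-0.66  4.23  0.07] [-0.002 -0.003 -0.26 ]
[-0.56  5.24  0.07] [-0.002 -0.003 -0.343]
[-0.37  6.23  0.07] [-0.002 -0.003 -0.427]
[-0.11  7.21  0.06] [-0.002 -0.003 -0.51 ]
[0.24 8.16 0.06] [-0.002 -0.003 -0.593]
[0.66 9.08 0.06] [-0.002 -0.003 -0.677]
[1.16 9.96 0.06] [-0.001 -0.003 -0.76 ]
```

View pics/s2.png

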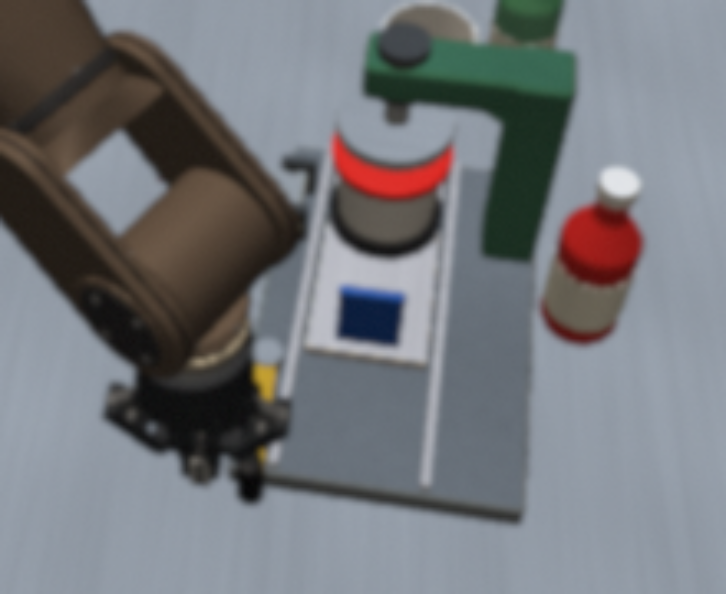

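```bash
python3 -m crank '[[-0.45,1.2,0.1,0,0,-0.01],[-0.6,2.2,0.1,0,0,-0.09],[-0.67,3.2,0.1,0,0,-0.18],[-0.66,4.2,0.1,0,0,-0.26],[-0.56,5.2,0.1,0,0,-0.34],[-0.37,6.2,0.1,0,0,-0.43],[-0.1,7.2,0.1,0,0,-0.51],[0.25,8.15,0.1,0,0,-0.59],[0.66,9.1,0.1,0,0,-0.68],[1.16,9.96,0.1,0,0,-0.76]]' && python3 arc.py -0.7 -0.1 8
python3 - <<'E'
from h import *
im,d=cam('top'); cv2.imwrite('pics/t2.png',cv2.resize(im[125:270,225:380],None,fx=4,fy=4,interpolation=cv2.INTER_CUBIC))
E
```

```text
time: 7.6
eef_pos: [0.6032, -0.1944, 0.055]
tcp_rot: [0.406, 0.914, -0.0, 0.001]
contact_force: [-0.9, -0.2, -0.3]
opening: -0.003
finger_force: 0.6
t 7.6 press [  -2.9 -255.    55. ] yaw 0.8241964396727957 F [-0.9 -0.3 -0.3] q [-0.47  0.39  1.79 -0.    0.96 -1.21]
[0.09 0.55 0.3 ] [ 0.     0.002 -0.047]
[-0.03  1.59  0.3 ] [ 0.     0.002 -0.132]
[-0.06  2.63  0.3 ] [ 0.     0.002 -0.218]
[0.   3.67 0.3 ] [ 0.     0.002 -0.304]
[0.15 4.7  0.3 ] [ 0.     0.002 -0.389]
[0.39 5.71 0.3 ] [ 0.     0.002 -0.475]
[0.71 6.7  0.3 ] [-0.     0.002 -0.561]
[1.12 7.66 0.3 ] [-0.     0.002 -0.647]
```

View pics/t2.png

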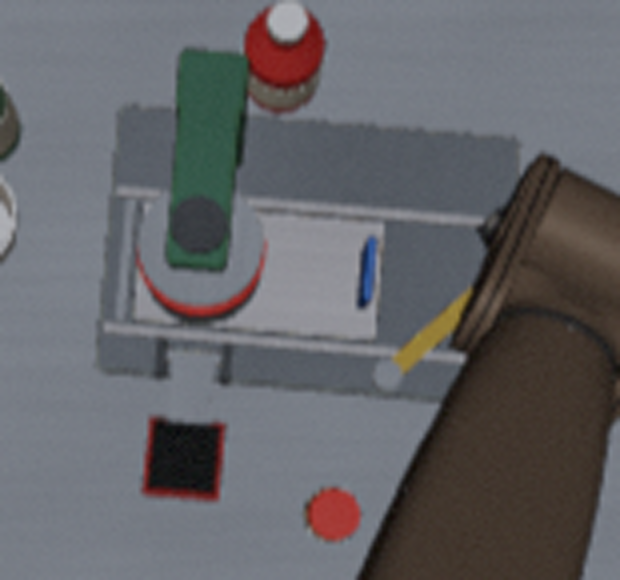

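The latch follows (about half swung, arm at pixels (388,376)→(470,300)); carriage is home. Continue.

```bash
python3 -m crank '[[0.09,0.55,0.2,0,0,-0.05],[-0.03,1.6,0.2,0,0,-0.13],[-0.06,2.6,0.2,0,0,-0.22],[0,3.7,0.2,0,0,-0.3],[0.15,4.7,0.2,0,0,-0.39],[0.39,5.7,0.2,0,0,-0.475],[0.7,6.7,0.2,0,0,-0.56],[1.1,7.66,0.2,0,0,-0.647]]' && python3 arc.py -0.1 0.04 4
```

```text
time: 8.45
eef_pos: [0.6531, -0.1354, 0.0531]
tcp_rot: [0.095, 0.996, -0.001, 0.002]
contact_force: [-0.4, -1.8, -0.5]
opening: 0.002
finger_force: 0.6
t 8.45 press [  41.6 -191.8   53.1] yaw 1.4696108497442255 F [-0.2 -1.8 -0.5] q [-0.36  0.45  1.71 -0.    0.98 -1.74]
[0.07 0.05 0.11] [-0.001  0.004 -0.001]
[-0.03  0.61  0.11] [-0.001  0.003 -0.048]
[-0.11  1.17  0.11] [-0.001  0.003 -0.095]
[-0.15  1.73  0.11] [-0.001  0.003 -0.141]
```

```bash
python3 -m crank '[[0,0.4,0,0,0,-0.03],[0,0.7,0,0,0,-0.06],[-0.05,1.0,0,0,0,-0.08],[-0.1,1.2,0,0,0,-0.1],[-0.1,1.4,0,0,0,-0.1],[-0.1,1.6,0,0,0,-0.1]]' && python3 arc.py 0 0.04 2
```

```text
time: 9.05
eef_pos: [0.6555, -0.121, 0.0516]
tcp_rot: [0.046, 0.999, -0.002, -0.0]
contact_force: [-1.7, -9.2, 1.8]
opening: -0.0
finger_force: 4.6
t 9.05 press [  42.7 -177.3   51.6] yaw 1.5680674889756356 F [-0.9 -9.4  1.8] q [-0.33  0.46  1.71 -0.    0.98 -1.81]
[-0.13 -0.22 -0.04] [-0.003 -0.    -0.003]
[-0.21  0.26 -0.04] [-0.003 -0.    -0.043]
```

```bash
python3 -m crank '[[0,-1.5,0,0,0,0],[0,-4,0,0,0,0],[0,-4,-4,0,0,0],[0,-4,-8,0,0,0],[0,-4,-12,0,0,0],[0,-4,-16,0,0,0],[0,-4,-18,0,0,0]]' && python3 - <<'E'
from h import *
rows((-158,0,230,1.57),(-158,0,95,1.57))
im,d=cam('wrist'); 
im2,d=cam('top'); cv2.imwrite('pics/t3.png',np.hstack([cv2.resize(im2[125:270,225:380],(400,374),interpolation=cv2.INTER_CUBIC),cv2.resize(im,(400,374))]))
E
```

```text
time: 9.75
eef_pos: [0.6532, -0.1601, 0.2361]
tcp_rot: [0.046, 0.999, -0.0, 0.003]
contact_force: [-0.7, 0.3, 0.0]
opening: 0.002
finger_force: 0.0
t 9.75 press [  43.9 -216.5  236.1] yaw 1.5667396253504158 F [-0.7  0.2  0. ] q [-0.39  0.27  1.58  0.    1.28 -1.87]
[20.28 21.56  0.48] [-0.001  0.006 -0.003]
[20.36 21.57 13.98] [-0.001  0.006 -0.003]
```

View pics/t3.png

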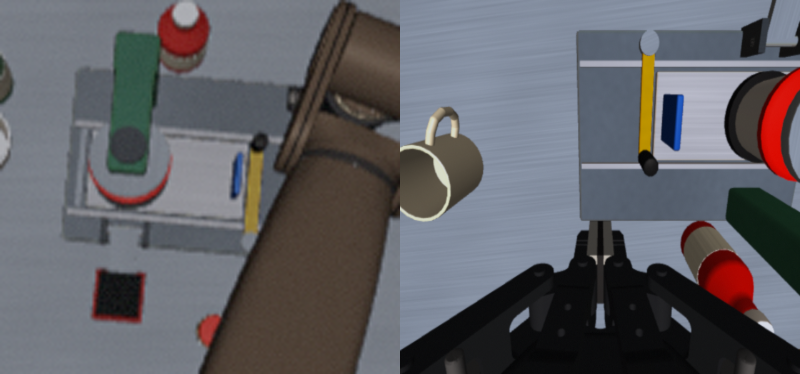

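```bash
python3 -m crank '[[4,0,0,0,0,0],[8,1.5,0,0,0,0],[12,4,0,0,0,0],[16,7,0,0,0,0],[19,10.5,0,0,0,0],[20.3,15,0,0,0,0],[20.3,19,1,0,0,0],[20.3,21.6,4,0,0,0],[20.3,21.6,8,0,0,0],[20.3,21.6,10,0,0,0]]' && python3 -c "
from h import *
rows((-158,0,95,1.57),(-158,0,80,1.57))"
```

```text
time: 10.85
eef_pos: [0.4659, 0.0756, 0.1257]
tcp_rot: [0.045, 0.999, 0.0, -0.004]
contact_force: [-1.1, -0.3, -0.6]
opening: -0.0
finger_force: 0.0
t 10.85 press [-163.5    1.8  125.7] yaw 1.5690923497820253 F [-1.1 -0.4 -0.6] q [-0.05 -0.04  2.15  0.    1.05 -1.54]
[-0.58 -0.18  3.07] [ 0.    -0.009 -0.001]
[-0.6  -0.18  4.57] [ 0.    -0.009 -0.001]
```

```bash
python3 -m crank '[[-0.3,-0.1,1,0,0,0],[-0.3,-0.1,2.5,0,0,0],[-0.3,-0.1,3.6,0,0,0],[-0.3,-0.1,3.9,0,0,0],[-0.3,-0.1,4.2,0,0,0],[-0.3,-0.1,4.4,0,0,0],[-0.3,-0.1,4.6,0,0,0],[-0.3,-0.1,4.8,0,0,0],[-0.3,-0.1,5.0,0,0,0]]' && python3 -c "
from h import *
rows((-158,0,50,1.57))"
```

```text
time: 11.75
eef_pos: [0.4728, 0.0732, 0.0816]
tcp_rot: [0.046, 0.999, 0.0, 0.0]
contact_force: [-1.8, -0.0, 5.1]
opening: -0.001
finger_force: 2.2
t 11.75 press [-156.4    0.    81.6] yaw 1.567530238412092 F [-1.8 -0.2  5.1] q [-0.06  0.04  2.16  0.    0.94 -1.54]
[ 0.16 -0.    3.16] [ 0.     0.001 -0.002]
```

Contact at z 81.6 mm with 5 N, right where the pedal should start. Press slowly.

```bash
python3 -m crank '[[0,0,0.2,0,0,0],[0,0,0.4,0,0,0],[0,0,0.6,0,0,0],[0,0,0.8,0,0,0],[0,0,1.0,0,0,0],[0,0,1.2,0,0,0],[0,0,1.4,0,0,0],[0,0,1.6,0,0,0],[0,0,1.8,0,0,0],[0,0,2.0,0,0,0]]' && python3 -c "
from h import *
rows((-158,0,50,1.57))"
```

```text
time: 12.75
eef_pos: [0.4713, 0.0735, 0.0619]
tcp_rot: [0.046, 0.999, 0.0, -0.002]
contact_force: [-6.9, 0.7, 9.0]
opening: -0.001
finger_force: 4.2
t 12.75 press [-1.579e+02  1.000e-01  6.190e+01] yaw 1.5678841447935896 F [-7.   0.1  9. ] q [-0.06  0.07  2.17 -0.    0.91 -1.54]
[ 0.   -0.01  1.19] [-0.    -0.005 -0.002]
```

```bash
python3 -m crank '[[0.1,0,0.2,0,0,0],[0.1,0,0.35,0,0,0],[0.1,0,0.5,0,0,0],[0.1,0,0.65,0,0,0],[0.1,0,0.8,0,0,0],[0.1,0,0.95,0,0,0],[0.1,0,1.1,0,0,0],[0.1,0,1.2,0,0,0],[0.1,0,1.3,0,0,0],[0.1,0,1.4,0,0,0]]' && python3 -c "
from h import *
rows((-158,0,50,1.57))"
```

```text
time: 13.75
eef_pos: [0.4705, 0.0735, 0.0501]
tcp_rot: [0.045, 0.999, -0.0, -0.003]
contact_force: [-14.8, -0.6, 28.1]
opening: -0.004
finger_force: 14.5
t 13.75 press [-1.587e+02  1.000e-01  5.010e+01] yaw 1.5682622838865687 F [-14.7  -1.9  28.1] q [-0.06  0.09  2.17 -0.    0.88 -1.54]
[-0.07 -0.01  0.01] [-0.001 -0.006 -0.002]
```

```bash
python3 -m crank '[[0,0,0.05,0,0,0],[0,0,0.05,0,0,0],[0,0,0.05,0,0,0],[0,0,0.05,0,0,0],[0,0,0.05,0,0,0],[0,0,0.05,0,0,0],[0,0,0.05,0,0,0],[0,0,0.05,0,0,0],[0,0,0.05,0,0,0],[0,0,0.05,0,0,0]]' && python3 -m crank '[[0,0,0,0,0,0],[0,0,0,0,0,0],[0,0,0,0,0,0],[0,0,0,0,0,0],[0,0,0,0,0,0]]' && python3 -m crank '[[0,0,-0.4,0,0,0],[0,0,-0.8,0,0,0],[0,0,-1.2,0,0,0],[0,0,-1.6,0,0,0],[0,0,-2,0,0,0],[0,0,-2.4,0,0,0],[0,0,-2.8,0,0,0],[0,0,-3.2,0,0,0],[0,0,-3.6,0,0,0],[0,0,-4.2,0,0,0]]' && python3 -m crank '[[0,0,-3,0,0,0],[0,0,-6,0,0,0],[0,0,-10,0,0,0],[4,0,-14,0,0,0],[8,0,-18,0,0,0],[8,4,-18,0,0,0],[8,8,-18,0,0,0],[8,12,-18,0,0,0],[8,16,-18,0,0,0],[8,16,-18,0,0,0]]'; python3 - <<'E'
from h import *
rows()
im,d=cam('top'); b,_=cam('scene')
z=load('top')
cv2.imwrite('pics/f.png',np.hstack([cv2.resize(im[125:270,225:380],(400,374)),cv2.resize(b[120:330,200:425],(400,374))]))
E
```

```text
time: 14.75
eef_pos: [0.4705, 0.0736, 0.0501]
tcp_rot: [0.045, 0.999, -0.0, -0.003]
contact_force: [-14.4, 0.5, 26.1]
opening: -0.0
finger_force: 13.5
time: 15.25
eef_pos: [0.4705, 0.0736, 0.0501]
tcp_rot: [0.045, 0.999, -0.0, -0.003]
contact_force: [-14.6, 0.4, 26.4]
opening: -0.002
finger_force: 13.5
time: 16.25
eef_pos: [0.4697, 0.0735, 0.0878]
tcp_rot: [0.046, 0.999, 0.0, -0.002]
contact_force: [-0.4, -0.9, -0.3]
opening: 0.005
finger_force: 0.0
time: 17.25
eef_pos: [0.405, 0.2429, 0.2675]
tcp_rot: [0.043, 0.999, -0.0, -0.002]
contact_force: [0.2, 0.7, 0.2]
opening: -0.001
finger_force: 0.0
t 17.25 press [-239.   163.1  267.5] yaw 1.5725842210574805 F [0.1 0.7 0.2] q [ 0.32 -0.2   2.01  0.    1.33 -1.16]
```

View pics/f.png

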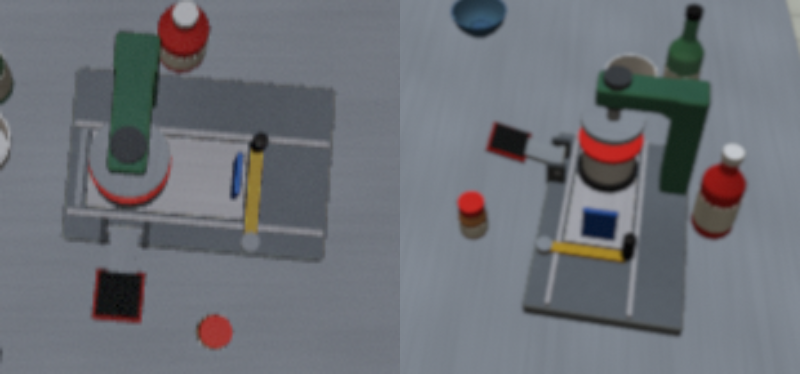

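```bash
python3 - <<'E'
from h import *
p=np.load('press.npz'); z=load('top')
f=lambda u,v,h:(pt(z,u*155/400+225,v*145/374+125,h)[:2]-p['t'])@p['M']*1e3
a,k=f(250,242,.038),f(259,141,.085); print(a,k,np.arctan2(*(k-a)[::-1])); print('plate',f(242,175,.102))
im=z['im'].astype(int); m=(im[...,2]>110)&(im[...,1]<70)
for v,u in np.argwhere(m):
    q=pt(z,u,v); c=(q[:2]-p['t'])@p['M']*1e3
    if np.hypot(*c)<60 and q[2]>.1: print(c.round(),(q[2]*1e3).round(1),end=' ')
E
```

```text
[ -74.84730562 -154.67905068] [  43.86091329 -152.50204303] 0.018337092906335506
plate [  -1.67539218 -133.84891483]
[-11. -43.] 115.3 [-21.  42.] 114.3 [-20. -40.] 155.7 [-14. -43.] 112.9 [-18. -40.] 114.1 [-27.  38.] 114.6 [-21. -37.] 114.6 [-21. -41.] 116.7 [-30.  35.] 114.5 [-24. -35.] 115.0 [-24. -38.] 115.2 [-33.  35.] 112.7 [-34.  31.] 119.5 [-28. -32.] 114.9 [-28. -35.] 119.5 [-36.  31.] 113.0 [-36.  28.] 116.8 [-40.  24.] 152.3 [-35. -26.] 147.5 [-32. -29.] 119.0 [-31. -32.] 115.8 [-39.  28.] 114.9 [-39.  25.] 118.1 [-38.  22.] 116.5 [-35. -23.] 115.3 [-34. -26.] 115.0 [-34. -29.] 115.4 [-42.  22.] 116.9 [-41.  19.] 116.8 [-41.  16.] 117.4 [-40.  13.] 114.0 [-45.   8.] 152.8 [-43. -12.] 150.8 [-39. -15.] 119.7 [-38. -18.] 115.6 [-38. -21.] 116.6 [-37. -24.] 112.8 [-37. -27.] 115.0 [-44.  18.] 115.0 [-44.  15.] 116.2 [-43.  13.] 107.2 [-44.   9.] 118.0 [-43.   6.] 114.4 [-43.   3.] 112.8 [-42.   0.] 111.6 [-43.  -3.] 116.9 [-43.  -6.] 118.6 [-42.  -9.] 118.4 [-42. -12.] 115.5 [-42. -15.] 121.2 [-41. -18.] 113.9 [-41. -21.] 114.1 [-47.   9.] 117.8 [-47.   6.] 117.8 [-45.   3.] 111.1 [-46.   0.] 116.8 [-46.  -3.] 116.4 [-45.  -6.] 116.1 [-45.  -9.] 115.3 [-44. -12.] 108.2
```

The lid is at about 116 mm, so it has snapped down. The latch reads closed, the push plate is at -134 mm (home), and the pedal is back up.

```bash
python3 -c "
from plant import ctrl
print(ctrl.sign_off())"
```

```text
the job is handed in; nothing more can be done
None
```

The job is done and handed in at about 17 s: the carriage is locked home behind the closed arm, the pedal was held at its stop for about 1.5 s and is back up, the lid reads snapped down, and nothing else was touched.

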